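# Three more minutes on the curing unit

### The job

On the light-curing unit (the wide cream machine with the round black chamber lid on top), turn the bar-grip timer knob exactly three clicks clockwise, as seen from above, from where it stands now. Then press the round start button beside it fully down and let it come back up.

Things in the scene. Friction and masses are not known exactly. Their poses are not given: they have to be found in the camera images.
- timer (a joint): Timer knob angle, rad, growing clockwise seen from above. 9 click stops at 0, 0.419 ... 3.351 (24 degrees apart; three clicks = 1.257 rad), hard stops just beyond the outer two; starts resting in the first, second or third. About 0.06 to 0.1 N m turns it over to the next stop; let go, it falls into the nearest one.
- timer_grip (a point): Point on the knob's vertical axis, at a good height to grip: 10 mm below the top of its bar, 24 mm above its disc. The knob is black: a disc 60 mm wide, 10 mm high, carrying an upright bar grip 54 mm long, 14 mm thick, 34 mm high, with a white pointer line on one half of its top. x axis: along the bar, away from the pointer end; z up; the axes turn with the knob.
- timer_mark (a point): Pointer end of the bar, at its top edge, 26 mm from the knob's axis; goes round with the knob. The knob stands on the flat top (80 mm above the table) of a cream housing, 220 x 250 mm, that does not move; the black lid on it is 12 mm high, and nothing taller than the knob stands within 90 mm of the axis.
- start_top (a point): Centre of the top of the start button: a white round spring push button, 28 mm wide, in a grey housing on the same machine, 120 mm from the knob's axis (to its right, seen from the robot). It goes down 6 mm and springs back; fully down takes 5 N. z up.

How it is judged:
By the outcome, as a careful person would: the job done as asked, in the order asked, and still so for the second after the job is handed in, with the robot touching nothing.
It also fails if it takes over 38 s, if anything falls off the work surface, if the arm or the gripper's body presses on something with over 40 N, if the wrist force passes 120 N, or if a joint passes its speed limit or range.

### The arm

A 6-joint arm with a two-finger parallel gripper is mounted at the origin on the work surface. World frame = base frame: x ahead of the robot, y to its left, z up, the work surface at z = 0. Lengths are in m, angles in rad, forces in N, time in s.
With the tool pointing down it reaches from about 0.375 to 0.9 m from the base axis. Payload 3.1 kg.
Tool frame: the origin (TCP) lies at the very end of the fingers, on their centre line; the grasp point (between the pads) lies robot.grasp_offset behind it (robot.grasp_offset is the distance from the TCP to the grasp point, in m); z points along the fingers, y is the direction in which the jaws open and shut (so a half turn about z gives the same grasp; the last joint's range is limited). The gripper opens to 87 mm and grips with 3 to 60 N. Pads are 19 mm wide; open, the fingers measure 117 mm over their backs; the gripper's body (75 mm by 190 mm) begins 51 mm behind the grasp point.
Start: joints at [1.131, 0.527, 1.433, -0, 1.181, -0.178], TCP at [0.162, 0.604, 0.223] pointing down, gripper open.
Joint ranges: [-3.08, 3.08], [-0.75, 2.2], [0.22, 2.44], [-1.43, 4.57], [0, 2.65], [-2.85, 2.85]. Speed limits (rad/s): [2.79, 2.79, 3.14, 3.14, 3.14, 3.14].

### API

Orientations are given as a unit quaternion [x, y, z, w].
In Python, from rig import robot gives the robot as it stands.
- The arm moves only by the tool drive_tool, never from a script. Its argument "targets" is one flat list of numbers, 6 for each row, row after row: the shift along the tool's x, y, z in cm, then the turn, a rotation vector about the tool's x, y, z in degrees. A call has 1 to 12 rows; each row is the pose to reach, as a shift and turn from the pose commanded when the call began, along the tool's axes at that moment; what a row does not reach only later rows make up. A row lasts 1/12 s, in which the tool goes at most 41.7 mm and 7.16 degrees, less where a joint would pass 70% of its speed; a pose out of reach is approached as far as the arm can. A call with a gripper value outside its range is refused whole. "grip" is the gripper command: -1 is fully open, 1 is shut, values between are in proportion, set as the call begins (left out, the last holds). The fingers move at their own pace and stop on an object; "squeeze" is the grip in N (left out, the last holds). Time passes only in rows, so rows that repeat a pose let the fingers close. It gives the time, the measured TCP pose, the force and the opening at its end, in the units of the state.
- robot.get_obs(): the state, without advancing time (a new reading comes with each control period).
- robot.camera(name): name is "side" or "top" or "wrist"; returns (picture, depth): 400x640x3 uint8, red, green, blue; 400x640 float32, m along the optical axis (not along the pixel's ray), 0 where there is no reading.
- robot.calibration(name): a dict with "mtx" (3x3 intrinsics, pixels), "R" (3x3) and "t" (3): a world point X has camera coordinates R X + t; the wrist camera has in their place "hand_eye" (4x4, takes a point from camera to tool coordinates, whose origin is the TCP and whose axes are the flange's). Camera axes: x right, y down, z forward; pixel columns grow to the right and rows downward; lengths in m; the calibration is good to about 2 mm. A picture is of the moment at which its call begins: read the wrist's pose just before it. calibration takes no time and is no camera call.
- robot.hand_in(): hands the job in, once; it reports no verdict.
The state is a dict: "time": time; "q": joint angles; "joint_velocities": joint speeds; "joint_torque": joint torques, N m; "position": TCP position; "tool_rot": TCP orientation; "ft_force": force on the tool from outside, world axes, zero at the start; "moment": the same for the moment, N m; "grip_width": finger opening in m.
Only numpy, scipy, OpenCV 4.12 (cv2) and the standard library are available. Lean on these libraries where they do the work, as an engineer would, in place of code of your own. Each camera call takes 0.05 s, during which the arm holds its last target.

## Working session

There is one attempt and no reset: what is moved stays moved. The work goes in short steps, Python scripts to look and compute and a tool call to move; the robot and the scene stay as the last step left them, time stands still between calls to the robot, and variables do not carry over. Pictures are saved under pics/ and viewed, and the job is handed in when it is done.

Besides the shell and the picture viewer there is one more tool, called after "Emit:" by a JSON object that holds its "api" and its "payload". drive_tool: Moves the arm, as the interface text tells. Its arguments: {"type":"object","properties":{"targets":{"type":"array","items":{"type":"number"}},"grip":{"type":"number"},"squeeze":{"type":"number"}},"required":["targets"]}

```bash
mkdir -p pics; ls
python3 - <<'E'
from rig import robot
import cv2,numpy as np
o=robot.get_obs();print(o); print(robot.grasp_offset)
for n in ["top","side"]:
    p,d=robot.camera(n);cv2.imwrite(f"pics/{n}0.png",p[:,:,::-1]);np.save(f"pics/{n}0d.npy",d)
    print(n,robot.calibration(n))
print(robot.calibration("wrist"))
E
```

```text
pics
{'time': 0.0, 'q': array([ 1.13051395e+00,  5.28461088e-01,  1.43392662e+00,  2.13347711e-05,
        1.18139834e+00, -1.78509825e-01]), 'joint_velocities': array([ 1.05845587e-03, -1.16306851e-03,  1.85847873e-03, -1.01065780e-03,
        6.00410180e-05,  5.57001230e-04]), 'joint_torque': array([-1.94663895e-03, -4.40050435e+01, -1.76592332e+01,  6.31837081e-02,
        5.83371834e-02, -1.53291844e-04]), 'position': array([0.16139396, 0.60302938, 0.22156703]), 'tool_rot': array([ 1.30516837e-01,  9.91445486e-01, -1.04161934e-03, -3.43321965e-04]), 'ft_force': array([ 0.09648475, -0.52676535,  0.03771293]), 'moment': array([-0.00450762, -0.0005236 ,  0.04504635]), 'grip_width': 0.08688603398698623}
0.0187
top {'mtx': array([[396.16828348,   0.        , 319.5394806 ],
       [  0.        , 396.16828348, 199.40343258],
       [  0.        ,   0.        ,   1.        ]]), 'R': array([[ 0.01017924, -0.99984379, -0.01444945],
       [-0.99683516, -0.00900715, -0.07898445],
       [ 0.07884196,  0.01520772, -0.99677112]]), 't': array([-0.01447878,  0.55171468,  0.87874938])}
side {'mt
[... 176 characters left out ...]
8957167, -0.14249287,  0.02106401],
       [-0.10734153,  0.6320004 , -0.76749807],
       [ 0.09605054, -0.76175539, -0.64070509]]), 't': array([0.51101123, 0.19241976, 0.98144787])}
{'mtx': array([[304.17560382,   0.        , 322.58447709],
       [  0.        , 304.17560382, 201.39133911],
       [  0.        ,   0.        ,   1.        ]]), 'hand_eye': array([[-5.16552909e-04, -9.54931487e-01, -2.96825855e-01,
         8.15985924e-02],
       [ 9.99999741e-01, -6.42109104e-04,  3.25502057e-04,
         3.98131218e-04],
       [-5.01426747e-04, -2.96825610e-01,  9.54931571e-01,
        -1.63782033e-01],
       [ 0.00000000e+00,  0.00000000e+00,  0.00000000e+00,
         1.00000000e+00]])}
```

View pics/top0.png

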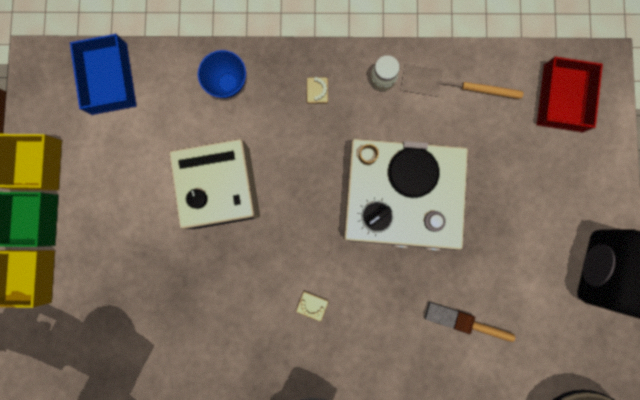

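View pics/side0.png

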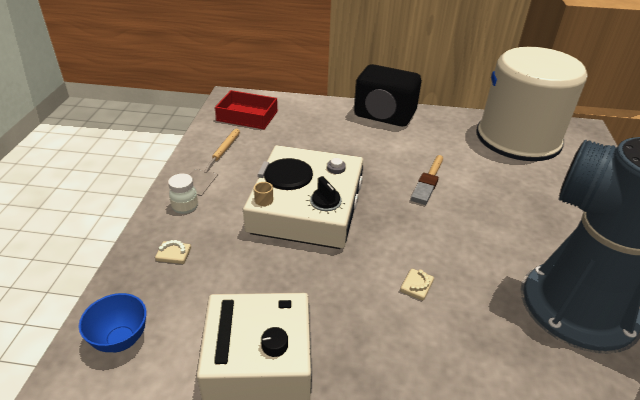

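The top view shows the curing unit around (407,195), its knob at about (377,216) and the button at about (434,221). I'll zoom in on those and measure.

```bash
cat > h.py <<'E'
import numpy as np,cv2
from rig import robot
def ray(n,uv,z):
    c=robot.calibration(n);K,R,t=c["mtx"],c["R"],c["t"]
    C=-R.T@t; d=R.T@np.linalg.inv(K)@np.array([uv[0],uv[1],1.])
    return C+d*(z-C[2])/d[2]
def rayw(uv,z,pos,q):
    from scipy.spatial.transform import Rotation as Ro
    c=robot.calibration("wrist");H=c["hand_eye"];Rt=Ro.from_quat(q).as_matrix()
    C=Rt@H[:3,3]+pos; d=Rt@H[:3,:3]@np.linalg.inv(c["mtx"])@np.array([uv[0],uv[1],1.])
    return C+d*(z-C[2])/d[2]
def proj(n,X):
    c=robot.calibration(n);p=c["mtx"]@(c["R"]@X+c["t"]);return p[:2]/p[2]
E
python3 - <<'E'
from h import *
p=cv2.imread("pics/top0.png");d=np.load("pics/top0d.npy")
c=p[190:250,340:460];cv2.imwrite("pics/topz.png",cv2.resize(c,None,fx=6.5,fy=6.5,interpolation=cv2.INTER_CUBIC))
s=cv2.imread("pics/side0.png");c=s[145:225,290:370];cv2.imwrite("pics/sidez.png",cv2.resize(c,None,fx=7,fy=7,interpolation=cv2.INTER_CUBIC))
for uv in [(377,216),(434,221)]: print(ray("top",uv,.1),d[uv[1],uv[0]])
print(ray("top",(407,195),.08))
E
```

```text
[ 0.51235504 -0.12929945  0.1       ] 0.7899286
[ 0.50319874 -0.24630886  0.1       ] 0.81377983
[ 0.55826026 -0.19543712  0.08      ]
```

View pics/topz.png

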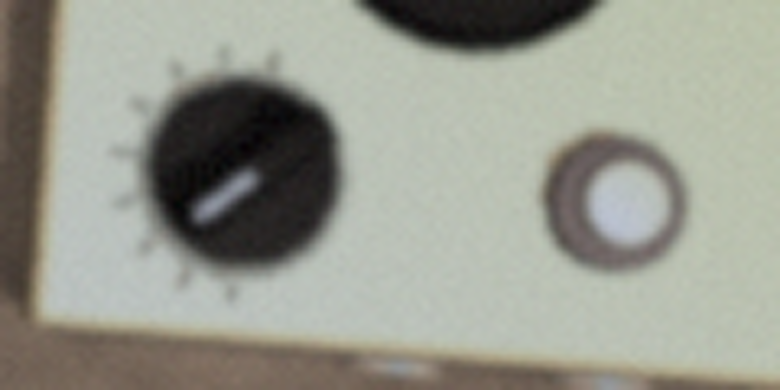

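View pics/sidez.png

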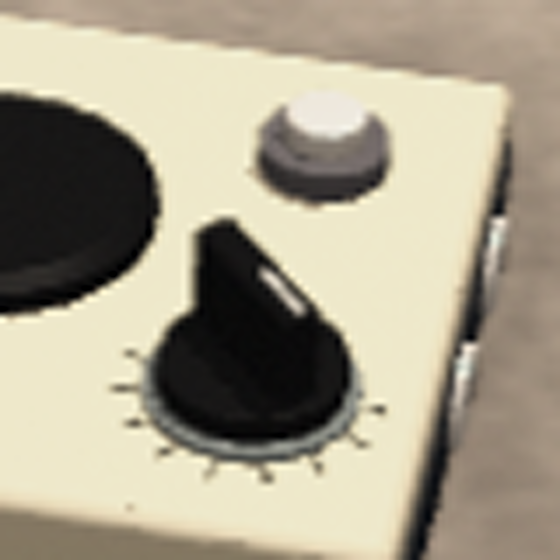

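```bash
cat >> h.py <<'E'
def dpt(n,uv,d):
    c=robot.calibration(n);p=np.linalg.inv(c["mtx"])@np.array([uv[0],uv[1],1.])*d
    return c["R"].T@(p-c["t"])
E
python3 - <<'E'
from h import *
p=cv2.imread("pics/top0.png").astype(int);d=np.load("pics/top0d.npy")
g=p.max(2)
m=((g<110)).astype(np.uint8); m[:,:355]=0;m[:,400:]=0;m[:198]=0;m[236:]=0
m=cv2.morphologyEx(m,cv2.MORPH_CLOSE,np.ones((5,5)));m=cv2.morphologyEx(m,cv2.MORPH_OPEN,np.ones((5,5)))
cs,_=cv2.findContours(m,0,1);c=max(cs,key=cv2.contourArea);print(cv2.minEnclosingCircle(c),cv2.fitEllipse(c))
e=cv2.fitEllipse(c)[0];print("disc",ray("top",e,.088))
f=lambda u,v:((u+.5)/6.5-.5+340,(v+.5)/6.5-.5+190)
a=ray("top",f(261,177),.124);b=ray("top",f(194,219),.124);print("line",a,b,np.degrees(np.arctan2(*(b-a)[:2][::-1])))
C=ray("top",e,.088)
for uv in [(233,293),(184,283),(148,248),(123,203),(122,153),(139,104),(177,70),(224,53),(272,62)]:
    v=ray("top",f(*uv),.08)-C;print(np.degrees(np.arctan2(v[1],v[0])).round(1),np.hypot(v[0],v[1]).round(4))
# button
for u in range(432,440,2): print(dpt("top",(u,221),d[221,u]),d[221,u])
print(dpt("top",(450,200),d[200,450]))
print("button",ray("top",f(627,204),.11))
# side line
fs=lambda u,v:((u+.5)/7-.5+290,(v+.5)/7-.5+145)
a=ray("side",fs(262,270),.124);b=ray("side",fs(303,313),.124);print("sline",a,b,np.degrees(np.arctan2(*(b-a)[:2][::-1])))
print("side button",ray("side",fs(326,118),.11), "side disc", ray("side",fs(252,375),.09))
E
```

```text
((377.1654968261719, 215.8626708984375), 15.051547050476074) ((377.04974365234375, 215.99729919433594), (28.686277389526367, 29.02728843688965), 112.10804748535156)
disc [ 0.51282339 -0.13096225  0.088     ]
line [ 0.50986703 -0.13163708  0.124     ] [ 0.49674383 -0.11103495  0.124     ] 122.49642423363497
176.4 0.0391
153.0 0.0403
129.6 0.0389
105.0 0.0394
81.1 0.0389
56.2 0.0397
31.7 0.0392
7.7 0.0394
-15.9 0.0376
[ 0.50307195 -0.24136088  0.10317537] 0.8118998
[ 0.50316526 -0.24597444  0.10122623] 0.81377983
[ 0.5032268  -0.25028227  0.10044594] 0.81449693
[ 0.50322712 -0.25396488  0.10190255] 0.81298906
[ 0.54851033 -0.28627124  0.07920354]
button [ 0.50304436 -0.24770769  0.11      ]
sline [ 0.51071157 -0.133909    0.124     ] [ 0.49642122 -0.11557196  0.124     ] 127.92986358205187
side button [ 0.5020441 -0.2344628  0.11     ] side disc [ 0.51149867 -0.12629281  0.09      ]
```

Emit:
{"api": "drive_tool", "payload": {"targets": [-2.2,-2.6,0,0,0,1.5,-4.4,-5.1,0,0,0,3,-6.6,-7.7,0,0,0,5,-8.8,-10.3,0,0,0,6,-11,-12.8,0,0,0,8,-13.2,-15.4,0,0,0,9,-15.4,-18,0,0,0,11,-17.6,-20.5,0,0,0,12,-19.8,-23.1,0,0,0,14,-22,-25.7,0,0,0,15,-24.2,-28.2,0,0,0,17,-26.4,-30.8,0,0,0,18], "grip": -1}}

```text
time: 1.1
position: [0.3372, 0.2364, 0.2225]
tool_rot: [0.285, 0.959, 0.0, -0.0]
ft_force: [0.3, 0.7, -0.1]
grip_width: 0.0869
```

```bash
cat >> h.py <<'E'
from scipy.spatial.transform import Rotation as Ro
def togo(X,yang):
    o=robot.get_obs();R=Ro.from_quat(o["tool_rot"]).as_matrix()
    sh=R.T@(np.array(X)-o["position"])*100
    a=np.radians(yang); y=np.array([np.cos(a),np.sin(a),0]);z=np.array([0,0,-1.]);T=np.c_[np.cross(y,z),y,z]
    rv=np.degrees(Ro.from_matrix(R.T@T).as_rotvec())
    print("t",o["time"],"pos",o["position"].round(4),"yang",np.degrees(np.arctan2(R[1,1],R[0,1])).round(2),"F",o["ft_force"].round(2),"M",o["moment"].round(3),"w",o["grip_width"].round(4),"q",o["q"].round(2));print("shift cm",sh.round(2),"turn",rv.round(2))
E
python3 -c "
from h import *
togo([.511,-.129,.222],38)"
```

```text
Traceback (most recent call last):
  File "h.py", line 23, in togo
    print("t",o["time"],"pos",o["position"].round(4),"yang",np.degrees(np.arctan2(R[1,1],R[0,1])).round(2),"F",o["ft_force"].round(2),"M",o["moment"].round(3),"w",o["grip_width"].round(4),"q",o["q"].round(2));print("shift cm",sh.round(2),"turn",rv.round(2))
                                                                                                                                                                   ^^^^^^^^^^^^^^^^^^^^^
AttributeError: 'float' object has no attribute 'round'
```

```bash
sed -i 's/o\["grip_width"\].round(4)/round(o["grip_width"],4)/' h.py
python3 -c "
from h import *
togo([.511,-.129,.222],38)"
```

```text
t 1.1 pos [0.3372 0.2364 0.2225] yang 56.94 F [ 0.33  0.75 -0.13] M [ 0.004 -0.001  0.047] w 0.0869 q [ 0.34  0.24  1.94  0.    0.96 -0.66]
shift cm [-34.5  -21.14   0.04] turn [-0.000e+00 -1.000e-02  1.894e+01]
```

Emit:
{"api": "drive_tool", "payload": {"targets": [-3,-1.8,0,0,0,1.5,-6,-3.6,0,0,0,3,-9,-5.5,0,0,0,5,-12,-7.3,0,0,0,7,-15,-9.2,0,0,0,8,-18,-11,0,0,0,10,-21,-12.9,0,0,0,12,-24,-14.7,0,0,0,14,-27,-16.5,0,0,0,15,-30,-18.4,0,0,0,17,-33,-20.2,0,0,0,18,-34.5,-21.1,0,0,0,19]}}

```text
time: 2.1
position: [0.5135, -0.1311, 0.2225]
tool_rot: [0.44, 0.898, -0.0, 0.001]
ft_force: [-0.2, 0.6, 0.6]
grip_width: 0.0868
```

Run:
```python
from h import *
togo([.511,-.129,.10],38)
o=robot.get_obs();p,d=robot.camera("wrist");cv2.imwrite("pics/w1.png",p[:,:,::-1]);np.savez("pics/w1.npz",pos=o["position"],q=o["tool_rot"],d=d)
```

```text
t 2.1 pos [ 0.5135 -0.1311  0.2225] yang 37.81 F [-0.17  0.58  0.59] M [-0.054  0.075  0.037] w 0.0868 q [-0.46  0.4   1.67 -0.    1.07 -1.12]
shift cm [ 0.36 -0.07 12.24] turn [ 0.02  0.17 -0.19]
```

View pics/w1.png

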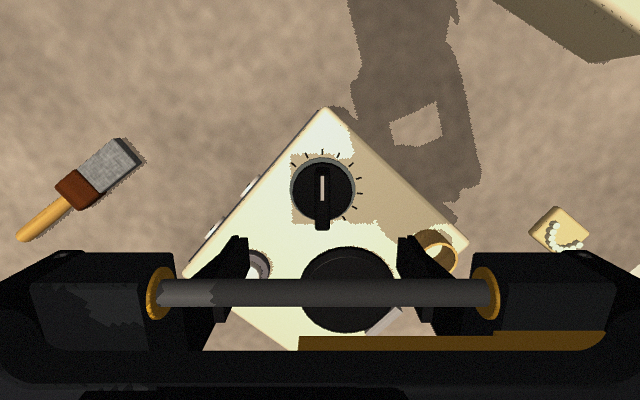

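The wrist view shows the knob disc centred near (322,188), with the bar upright in the picture, so it already lines up with the jaws. The pointer line runs from about (322,175) to (322,201).

Run:
```python
from h import *
p=cv2.imread("pics/w1.png");z=np.load("pics/w1.npz");pos,q=z["pos"],z["q"]
c=p[140:240,272:372];cv2.imwrite("pics/w1z.png",cv2.resize(c,None,fx=6,fy=6,interpolation=cv2.INTER_CUBIC))
g=p.max(2).astype(int)
m=np.zeros(g.shape,np.uint8);m[150:235,285:360]=g[150:235,285:360]<70
m=cv2.morphologyEx(m,cv2.MORPH_OPEN,np.ones((5,5)))
cs,_=cv2.findContours(m,0,1);c=max(cs,key=cv2.contourArea)
# disc points: exclude bar overhang rows > 215
pts=c[:,0,:].astype(float);pp=pts[pts[:,1]<208]
W=np.array([rayw(u,.088,pos,q) for u in pp])[:,:2]
A=np.c_[2*W,np.ones(len(W))];s=np.linalg.lstsq(A,(W**2).sum(1),rcond=None)[0];print("disc",s[:2],"r",np.sqrt(s[2]+s[0]**2+s[1]**2))
lm=np.zeros(g.shape,np.uint8);lm[168:206,312:332]=(p.min(2)[168:206,312:332]>120)
n,l,st,ce=cv2.connectedComponentsWithStats(lm);print(st,ce)
k=1+np.argmax(st[1:,4]);ys,xs=np.nonzero(l==k);fl=cv2.fitLine(np.c_[xs,ys].astype(np.float32),2,0,.01,.01).ravel();print(fl)
a=rayw((fl[2]+fl[0]/fl[1]*(st[k,1]-.5-fl[3]),st[k,1]-.5),.124,pos,q);b=rayw((fl[2]+fl[0]/fl[1]*(st[k,1]+st[k,3]-.5-fl[3]),st[k,1]+st[k,3]-.5),.124,pos,q)
print("tip",a,b,np.degrees(np.arctan2(a[1]-b[1],a[0]-b[0])))
by=pts[pts[:,1]>212];print("bar end row",by[:,1].max(),"cols",by[:,0].min(),by[:,0].max())
e=rayw((322,by[:,1].max()+.5),.124,pos,q);print("bar far end",e)
u=np.array([np.cos(np.radians(128)),np.sin(np.radians(128))]);print("axis from far end",e[:2]+.027*u,"from tip",a[:2]-.026*u)
```

```text
disc [ 0.51380148 -0.13166463] r 0.03005655854094031
[[     0      0    640    400 255928]
 [   321    176      3     24     72]] [[319.49929668 199.50337595]
 [322.         187.5       ]]
[-4.371139e-08  1.000000e+00  3.220000e+02  1.875000e+02]
tip [ 0.49879958 -0.11209729  0.124     ] [ 0.51231038 -0.12954909  0.124     ] 127.74622673756583
bar end row 229.0 cols 302.0 341.0
bar far end [ 0.53016698 -0.15261435  0.124     ]
axis from far end [ 0.51354412 -0.13133806] from tip [ 0.51480678 -0.13258557]
```

View pics/w1z.png

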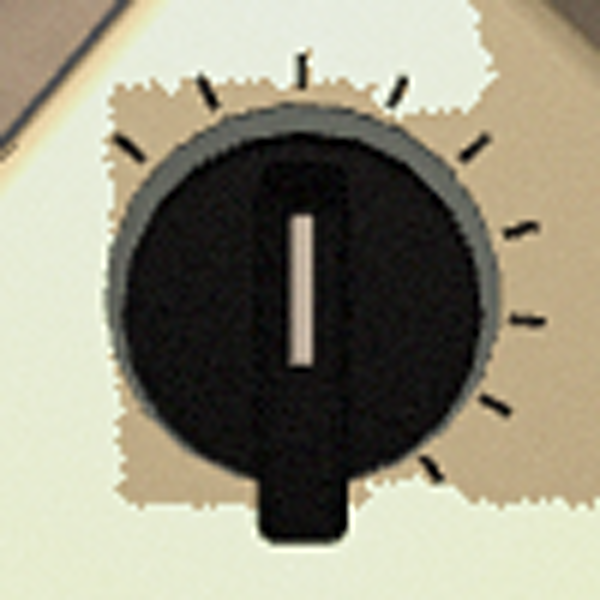

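The pointer is at the third tick, and the tool is already over the axis. I'll descend.

Emit:
{"api": "drive_tool", "payload": {"targets": [0,0,2,0,0,0,0,0,4,0,0,0,0,0,6,0,0,0,0,0,8,0,0,0,0,0,10,0,0,0,0,0,11.5,0,0,0,0,0,12,0,0,0,0,0,12,0,0,0,0,0,12,0,0,0]}}

```text
time: 2.9
position: [0.5115, -0.1268, 0.1027]
tool_rot: [0.438, 0.899, 0.0, -0.0]
ft_force: [0.5, -0.7, 0.4]
grip_width: 0.087
```

Run:
```python
from h import *
togo([.5138,-.1315,.096],37.7)
o=robot.get_obs();p,d=robot.camera("wrist");cv2.imwrite("pics/w2.png",p[:,:,::-1])
```

```text
t 2.9 pos [ 0.5115 -0.1268  0.1027] yang 38.01 F [ 0.45 -0.7   0.45] M [-0.054  0.053  0.001] w 0.087 q [-0.46  0.58  1.78  0.    0.78 -1.12]
shift cm [-0.51 -0.1   0.67] turn [-0.   -0.01  0.31]
```

View pics/w2.png

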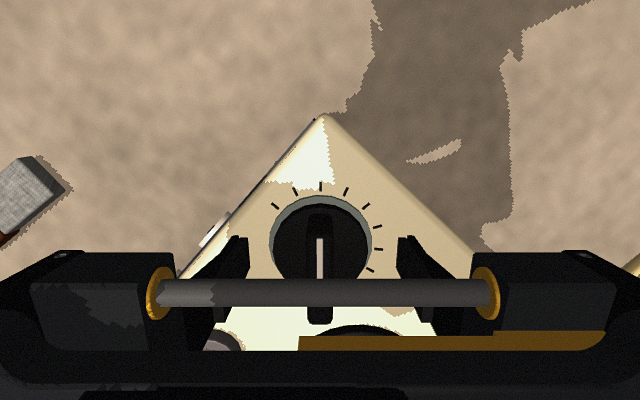

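Run:
```python
from h import *
o=robot.get_obs();pos,q=o["position"],o["tool_rot"];print(o["time"],pos,o["joint_velocities"].round(3))
p,d=robot.camera("wrist");p=p[:,:,::-1];cv2.imwrite("pics/w3.png",p)
g=p.max(2).astype(int)
W=[]
m=np.zeros(g.shape,np.uint8);m[190:279,260:385]=g[190:279,260:385]<70
# disc edges per row (rows 215..275)
for r in range(212,276,2):
    x=np.nonzero(m[r])[0]
    if len(x)>20: W+= [rayw((x.min()-.5,r),.088,pos,q)[:2],rayw((x.max()+.5,r),.088,pos,q)[:2]]
W=np.array(W);
for _ in range(3):
    A=np.c_[2*W,np.ones(len(W))];s=np.linalg.lstsq(A,(W**2).sum(1),rcond=None)[0];R=np.sqrt(s[2]+s[0]**2+s[1]**2)
    e=abs(np.hypot(*(W-s[:2]).T)-R);W=W[e<.0015]
print("disc",s[:2],"r",R,len(W))
lm=(p.min(2)>120).astype(np.uint8);ys,xs=np.nonzero(lm[232:278,310:332]);ys+=232;xs+=310
print(xs.min(),xs.max(),ys.min(),ys.max(),xs.mean())
print("tip",rayw((xs.mean(),ys.min()-.5),.124,pos,q))
b=np.nonzero(g[308:335,320]<70)[0];print(b.min()+308,b.max()+308,rayw((320,b.max()+308.5),.124,pos,q))
togo([.5138,-.1315,.096],37.7)
```

```text
2.95 [ 0.51192439 -0.12705452  0.10322714] [-0.001 -0.012 -0.009 -0.001 -0.003 -0.001]
disc [ 0.5147574  -0.13261562] r 0.03115073619638927 35
316 321 238 276 318.8817733990148
tip [ 0.49956501 -0.11365303  0.124     ]
308 334 [ 0.53688624 -0.16077056  0.124     ]
t 3.0 pos [ 0.5121 -0.1272  0.1035] yang 38.01 F [ 0.02 -0.5   0.15] M [-0.046 -0.034 -0.019] w 0.0868 q [-0.46  0.58  1.78 -0.    0.78 -1.12]
shift cm [-0.44 -0.13  0.75] turn [0.05 0.1  0.31]
```

Emit:
{"api": "drive_tool", "payload": {"targets": [-0.3,-0.1,0.3,0,0,0,-0.5,-0.1,0.6,0,0,0,-0.5,-0.1,0.7,0,0,0,-0.5,-0.1,0.7,0,0,0,-0.5,-0.1,0.7,0,0,0]}}

```text
time: 3.42
position: [0.5137, -0.1316, 0.0955]
tool_rot: [0.438, 0.899, 0.0, -0.0]
ft_force: [0.0, 0.7, -1.1]
grip_width: 0.0867
```

Emit:
{"api": "drive_tool", "payload": {"targets": [0,0,0,0,0,0,0,0,0,0,0,0,0,0,0,0,0,0,0,0,0,0,0,0,0,0,0,0,0,0,0,0,0,0,0,0,0,0,0,0,0,0,0,0,0,0,0,0,0,0,0,0,0,0,0,0,0,0,0,0], "grip": 1, "squeeze": 15}}

```text
time: 4.25
position: [0.5137, -0.1316, 0.0956]
tool_rot: [0.438, 0.899, -0.0, 0.0]
ft_force: [-0.2, -0.3, -0.6]
grip_width: 0.0282
```

Run:
```python
from h import *
togo([.5143,-.132,.096],38)
p,d=robot.camera("wrist");cv2.imwrite("pics/w4.png",p[:,:,::-1])
```

```text
t 4.25 pos [ 0.5137 -0.1316  0.0956] yang 38.0 F [-0.23 -0.33 -0.57] M [-0.076  0.032  0.003] w 0.0282 q [-0.46  0.59  1.78 -0.    0.77 -1.12]
shift cm [-0.07  0.02 -0.04] turn [-0.  0.  0.]
```

View pics/w4.png

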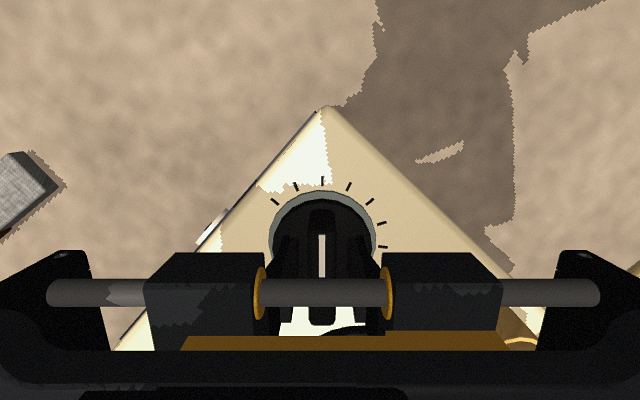

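Still closing, at 28 mm open, and centred on the bar. I'll let it finish.

Emit:
{"api": "drive_tool", "payload": {"targets": [0,0,0,0,0,0,0,0,0,0,0,0,0,0,0,0,0,0,0,0,0,0,0,0,0,0,0,0,0,0,0,0,0,0,0,0]}}

```text
time: 4.8
position: [0.5134, -0.1318, 0.0956]
tool_rot: [0.438, 0.899, -0.0, -0.0]
ft_force: [-2.0, -3.1, -0.2]
grip_width: 0.0139
```

Run:
```python
from h import *
togo([.5143,-.132,.096],38)
```

```text
t 4.8 pos [ 0.5134 -0.1318  0.0956] yang 38.01 F [-2.02 -3.05 -0.23] M [-0.485  0.383 -0.074] w 0.0139 q [-0.46  0.59  1.78 -0.    0.77 -1.12]
shift cm [-0.07  0.06 -0.04] turn [-0.04 -0.01  0.01]
```

Emit:
{"api": "drive_tool", "payload": {"targets": [0,0,0,0,0,3,0,0,0,0,0,7,0,0,0,0,0,11,0,0,0,0,0,15,0,0,0,0,0,19,0,0,0,0,0,23,0,0,0,0,0,27,0,0,0,0,0,31,0,0,0,0,0,34,0,0,0,0,0,36,0,0,0,0,0,36,0,0,0,0,0,36]}}

```text
time: 5.8
position: [0.5131, -0.1319, 0.0956]
tool_rot: [0.694, 0.72, -0.001, -0.0]
ft_force: [-3.7, -3.2, 2.0]
grip_width: 0.0141
```

Run:
```python
from h import *
togo([.5134,-.1318,.0956],-34)
```

```text
t 5.8 pos [ 0.5131 -0.1319  0.0956] yang 2.07 F [-3.74 -3.2   2.02] M [-0.781  0.701 -0.043] w 0.0141 q [-0.46  0.59  1.78 -0.    0.77 -0.5 ]
shift cm [ 0.01  0.03 -0.01] turn [-0.06  0.04 36.07]
```

Emit:
{"api": "drive_tool", "payload": {"targets": [0,0,0,0,0,3,0,0,0,0,0,7,0,0,0,0,0,11,0,0,0,0,0,15,0,0,0,0,0,19,0,0,0,0,0,23,0,0,0,0,0,27,0,0,0,0,0,31,0,0,0,0,0,34,0,0,0,0,0,36,0,0,0,0,0,36,0,0,0,0,0,36]}}

```text
time: 6.8
position: [0.5128, -0.1318, 0.0956]
tool_rot: [0.883, 0.47, -0.001, -0.0]
ft_force: [-4.3, -4.1, 2.6]
grip_width: 0.0139
```

Run:
```python
from h import *
togo([.5134,-.1318,.0956],-34)
p,d=robot.camera("wrist");cv2.imwrite("pics/w5.png",p[:,:,::-1])
```

```text
t 6.8 pos [ 0.5128 -0.1318  0.0956] yang -33.92 F [-4.32 -4.12  2.64] M [-0.842  0.846 -0.035] w 0.0139 q [-0.46  0.59  1.78 -0.    0.77  0.13]
shift cm [ 0.03  0.05 -0.  ] turn [-0.09  0.08  0.08]
```

View pics/w5.png

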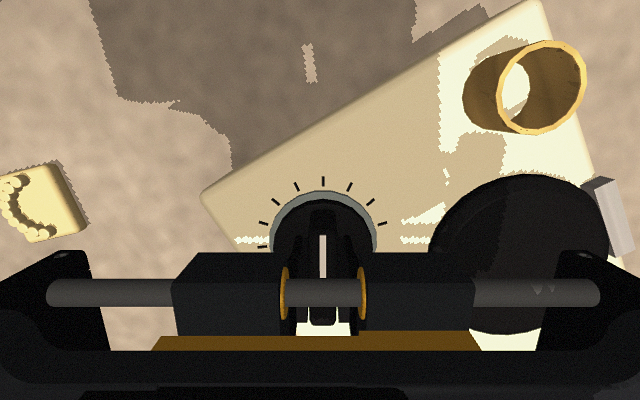

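Gripped bar is at the sixth tick, with three ticks left to its right. I'll open partway, which keeps the fingers clear of the lid, and rise.

Emit:
{"api": "drive_tool", "payload": {"targets": [0,0,0,0,0,0,0,0,0,0,0,0,0,0,0,0,0,0,0,0,0,0,0,0,0,0,0,0,0,0,0,0,0,0,0,0], "grip": 0}}

```text
time: 7.35
position: [0.5139, -0.1314, 0.0955]
tool_rot: [0.883, 0.47, 0.0, 0.0]
ft_force: [0.3, -0.1, -0.6]
grip_width: 0.0416
```

Run:
```python
from h import *
togo([.5134,-.1318,.0956],-34)
```

```text
t 7.35 pos [ 0.5139 -0.1314  0.0955] yang -33.99 F [ 0.33 -0.14 -0.57] M [-0.075  0.081  0.03 ] w 0.0416 q [-0.46  0.59  1.78  0.    0.77  0.13]
shift cm [-0.06 -0.02 -0.01] turn [ 0.01 -0.01  0.01]
```

Emit:
{"api": "drive_tool", "payload": {"targets": [0,0,-1.5,0,0,0,0,0,-3.5,0,0,0,0,0,-6,0,0,0,0,0,-8,0,0,0,0,0,-10,0,0,0,0,0,-11,0,0,0,0,0,-11,0,0,0,0,0,-11,0,0,0,0,0,-11,0,0,0]}}

```text
time: 8.1
position: [0.5129, -0.1311, 0.2044]
tool_rot: [0.883, 0.469, -0.001, -0.001]
ft_force: [0.2, 0.2, 0.9]
grip_width: 0.0438
```

Run:
```python
from h import *
o=robot.get_obs();p,d=robot.camera("wrist");cv2.imwrite("pics/w6.png",p[:,:,::-1]);np.savez("pics/w6.npz",pos=o["position"],q=o["tool_rot"],d=d)
togo([.503,-.248,.13],-34)
```

```text
t 8.15 pos [ 0.5128 -0.1311  0.2041] yang -34.0 F [0.03 1.01 0.05] M [-0.065  0.047 -0.027] w 0.0435 q [-0.46  0.42  1.69  0.    1.03  0.13]
shift cm [-10.24   5.75   7.4 ] turn [-0.17  0.02 -0.  ]
```

View pics/w6.png

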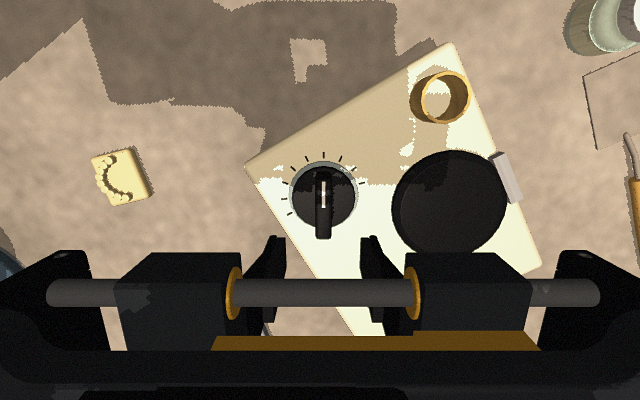

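Pointer line at (323,190) now aims at the sixth tick (324,155). There are five ticks to its left and three to its right, so it has moved three clicks. Now I'll go to the button and close the jaws on the way.

Emit:
{"api": "drive_tool", "payload": {"targets": [-1.5,0.8,0,0,0,0,-3.5,2,0,0,0,0,-6,3.4,0,0,0,0,-8,4.5,0,0,0,0,-9.5,5.3,0,0,0,0,-10.2,5.7,0,0,0,0,-10.2,5.7,0,0,0,0,-10.2,5.7,0,0,0,0,-10.2,5.7,0,0,0,0,-10.2,5.7,0,0,0,0], "grip": 1}}

```text
time: 8.98
position: [0.5038, -0.2466, 0.2053]
tool_rot: [0.883, 0.47, -0.0, -0.001]
ft_force: [-1.4, 0.5, 0.2]
grip_width: 0.0006
```

Run:
```python
from h import *
o=robot.get_obs();p,d=robot.camera("wrist");cv2.imwrite("pics/w7.png",p[:,:,::-1]);np.savez("pics/w7.npz",pos=o["position"],q=o["tool_rot"],d=d)
togo([.503,-.248,.13],-34)
d=np.load("pics/top0d.npy");p=cv2.imread("pics/top0.png").astype(int)
P=np.array([[dpt("top",(u,v),d[v,u]) for u in range(420,450)] for v in range(205,237)])
C=np.array([.503,-.248]);r=np.hypot(P[...,0]-C[0],P[...,1]-C[1])
for a,b in [(0,.006),(0,.011),(.012,.015),(.016,.019),(.019,.022),(.024,.028)]:
    s=P[(r>=a)&(r<b)][:,2];print(a,b,len(s),np.median(s).round(4),s.mean().round(4),s.std().round(4))
```

```text
t 9.0333 pos [ 0.5039 -0.2467  0.2054] yang -33.92 F [ 0.33 -0.24 -0.26] M [-0.065  0.079  0.005] w 0.0004 q [-0.65  0.46  1.61  0.    1.07 -0.06]
shift cm [-0.16  0.    7.54] turn [-0.04 -0.02  0.08]
0 0.006 23 0.1008 0.1014 0.0011
0 0.011 95 0.1011 0.1011 0.0017
0.012 0.015 63 0.0953 0.0961 0.0046
0.016 0.019 80 0.0914 0.0902 0.0035
0.019 0.022 106 0.0893 0.0872 0.0053
0.024 0.028 115 0.0798 0.0798 0.0018
```

View pics/w7.png

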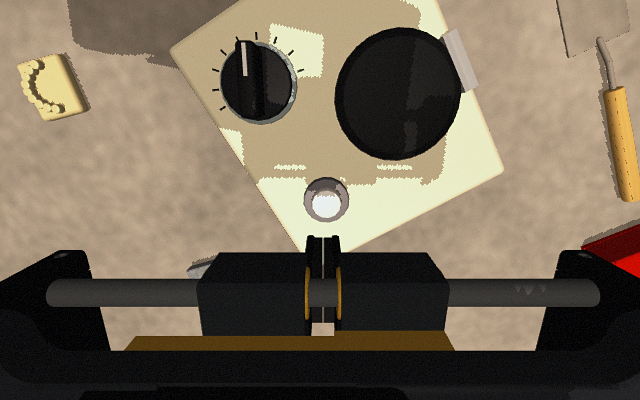

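The button's white top is centred near (326,206), and the jaws are shut. The button top is at about 0.101 and its ring at about 0.092, so the fingers can't catch the ring within the 6 mm travel.

Run:
```python
from h import *
p=cv2.imread("pics/w7.png");z=np.load("pics/w7.npz");pos,q=z["pos"],z["q"]
m=np.zeros(p.shape[:2],np.uint8);m[185:225,305:350]=p.min(2)[185:225,305:350]>190
m=cv2.morphologyEx(m,cv2.MORPH_OPEN,np.ones((3,3)))
c=max(cv2.findContours(m,0,1)[0],key=cv2.contourArea);e=cv2.fitEllipse(c);print(e)
X=rayw(e[0],.101,pos,q);print(X,"top",ray("top",((627.5)/6.5-.5+340,(204.5)/6.5-.5+190),.101))
print(np.hypot(X[0]-.514,X[1]+.1318))
togo([X[0],X[1],.106],-34)
```

```text
((325.92291259765625, 205.8205108642578), (21.541913986206055, 27.898813247680664), 91.6865234375)
[ 0.50348889 -0.25247867  0.101     ] top [ 0.50329136 -0.2502081   0.101     ]
0.12113556408005331
t 9.0333 pos [ 0.5039 -0.2467  0.2054] yang -33.92 F [ 0.33 -0.24 -0.26] M [-0.065  0.079  0.005] w 0.0004 q [-0.65  0.46  1.61  0.    1.07 -0.06]
shift cm [-0.51  0.29  9.94] turn [-0.04 -0.02  0.08]
```

Emit:
{"api": "drive_tool", "payload": {"targets": [-0.45,0.25,2,0,0,0,-0.45,0.25,4,0,0,0,-0.45,0.25,6,0,0,0,-0.45,0.25,8,0,0,0,-0.45,0.25,9.2,0,0,0,-0.45,0.25,9.8,0,0,0,-0.45,0.25,9.8,0,0,0,-0.45,0.25,9.8,0,0,0]}}

```text
time: 9.7
position: [0.5038, -0.2528, 0.1078]
tool_rot: [0.883, 0.47, 0.0, 0.0]
ft_force: [0.2, 0.6, 0.5]
grip_width: 0.0006
```

Run:
```python
from h import *
togo([.5034,-.2515,.0945],-34)
p,d=robot.camera("side");cv2.imwrite("pics/s8.png",cv2.resize(p[100:250,230:430,::-1],None,fx=4,fy=4))
```

```text
t 9.7 pos [ 0.5038 -0.2528  0.1078] yang -33.96 F [0.17 0.61 0.48] M [-0.107  0.072  0.   ] w 0.0006 q [-0.66  0.6   1.69  0.    0.85 -0.07]
shift cm [ 0.09 -0.11  1.33] turn [ 0.01 -0.    0.04]
```

View pics/s8.png

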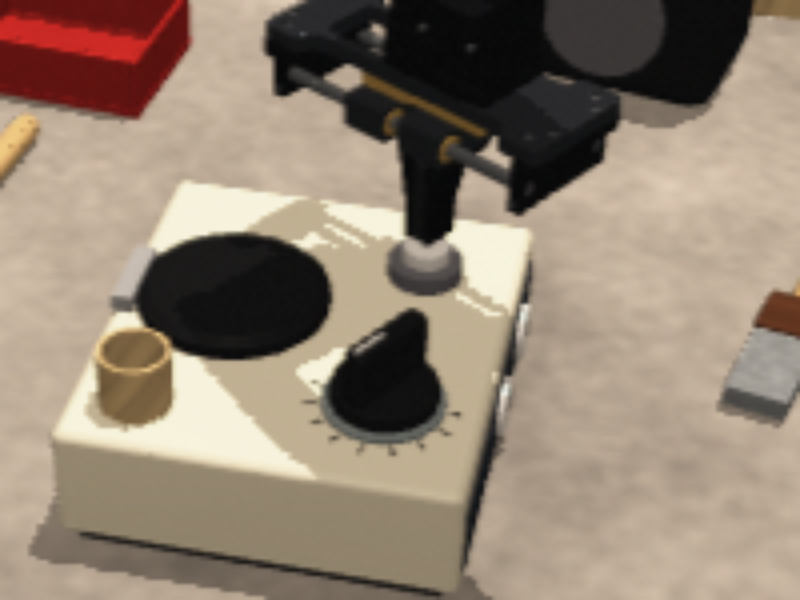

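The side view shows the shut fingers at (428,243) directly over the button. Now the press.

Emit:
{"api": "drive_tool", "payload": {"targets": [0.1,-0.1,0.3,0,0,0,0.1,-0.1,0.5,0,0,0,0.1,-0.1,0.7,0,0,0,0.1,-0.1,0.9,0,0,0,0.1,-0.1,1,0,0,0,0.1,-0.1,1,0,0,0,0.1,-0.1,1,0,0,0]}}

```text
time: 10.33
position: [0.5036, -0.2518, 0.0979]
tool_rot: [0.883, 0.469, 0.0, 0.0]
ft_force: [0.3, 1.0, 3.6]
grip_width: 0.0006
```

Run:
```python
from h import *
togo([.5034,-.2515,.0945],-34)
```

```text
t 10.3333 pos [ 0.5036 -0.2518  0.0979] yang -34.01 F [0.28 0.96 3.65] M [0.083 0.02  0.   ] w 0.0006 q [-0.66  0.62  1.7   0.    0.82 -0.07]
shift cm [ 0.02 -0.03  0.34] turn [ 0.05 -0.01 -0.01]
```

Emit:
{"api": "drive_tool", "payload": {"targets": [0,0,0.1,0,0,0,0,0,0.2,0,0,0,0,0,0.3,0,0,0,0,0,0.3,0,0,0,0,0,0.3,0,0,0]}}

```text
time: 10.75
position: [0.5036, -0.2519, 0.0963]
tool_rot: [0.883, 0.47, 0.0, 0.001]
ft_force: [-1.3, 2.5, 14.8]
grip_width: 0.0005
```

Emit:
{"api": "drive_tool", "payload": {"targets": [0,0,0.1,0,0,0,0,0,0.2,0,0,0,0,0,0.2,0,0,0,0,0,0.2,0,0,0]}}

```text
time: 11.08
position: [0.5037, -0.2519, 0.096]
tool_rot: [0.883, 0.47, 0.0, 0.001]
ft_force: [-3.7, 4.7, 26.5]
grip_width: 0.0005
```

Force rose from 3.6 N to 26 N with almost no further travel, which suggests it is bottomed out. I'll check with the camera while it is held down.

Run:
```python
from h import *
p,d=robot.camera("side");cv2.imwrite("pics/s9.png",cv2.resize(p[140:185,310:365,::-1],None,fx=12,fy=12,interpolation=cv2.INTER_CUBIC))
```

```text
(no output)
```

View pics/s9.png

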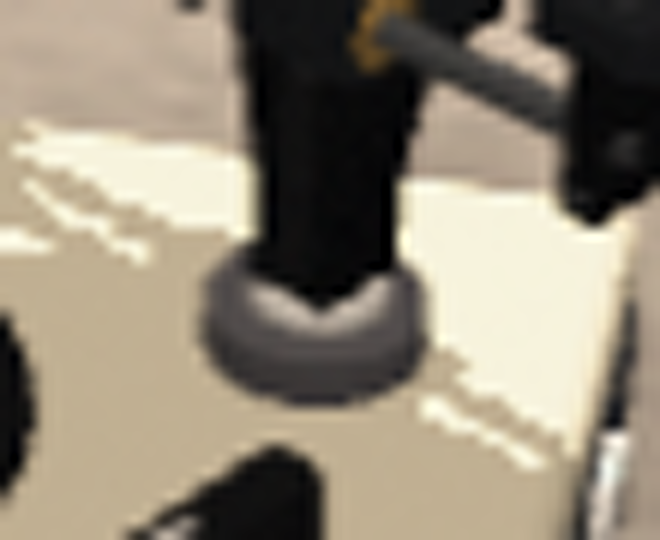

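The fingers sit inside the button's white top at (320,300), and the button has sunk close to the ring, so it is fully down. I'll release and rise away.

Emit:
{"api": "drive_tool", "payload": {"targets": [0,0,-0.5,0,0,0,0,0,-1.2,0,0,0,0,0,-3,0,0,0,0,0,-5,0,0,0,0,0,-8,0,0,0,0,0,-11,0,0,0,0,0,-12,0,0,0,0,0,-12,0,0,0,0,0,-12,0,0,0,0,0,-12,0,0,0]}}

```text
time: 11.97
position: [0.502, -0.251, 0.2106]
tool_rot: [0.883, 0.469, -0.001, -0.002]
ft_force: [-0.3, 0.2, -0.4]
grip_width: 0.0002
```

Run:
```python
from h import *
o=robot.get_obs();pos,q=o["position"],o["tool_rot"];p,d=robot.camera("wrist");cv2.imwrite("pics/w10.png",p[:,:,::-1])
p,d=robot.camera("side");cv2.imwrite("pics/s10.png",cv2.resize(p[140:220,290:370,::-1],None,fx=7,fy=7,interpolation=cv2.INTER_CUBIC))
togo([.5034,-.2515,.2],-34)
```

```text
t 12.0667 pos [ 0.5021 -0.251   0.2105] yang -34.0 F [0.13 0.24 0.3 ] M [-0.087  0.094 -0.045] w 0.0003 q [-0.66  0.46  1.6  -0.    1.08 -0.07]
shift cm [0.03 0.14 1.05] turn [-0.25 -0.01 -0.  ]
```

View pics/w10.png

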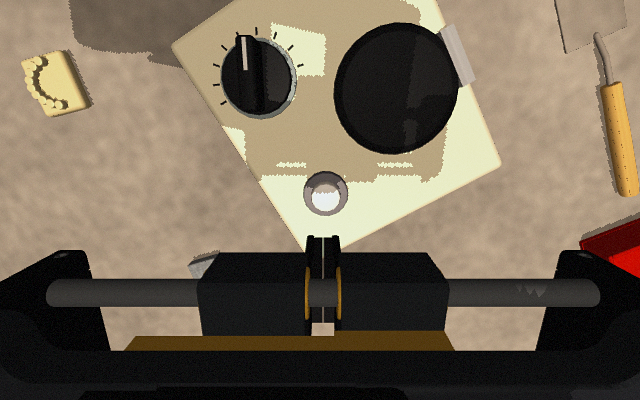

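View pics/s10.png

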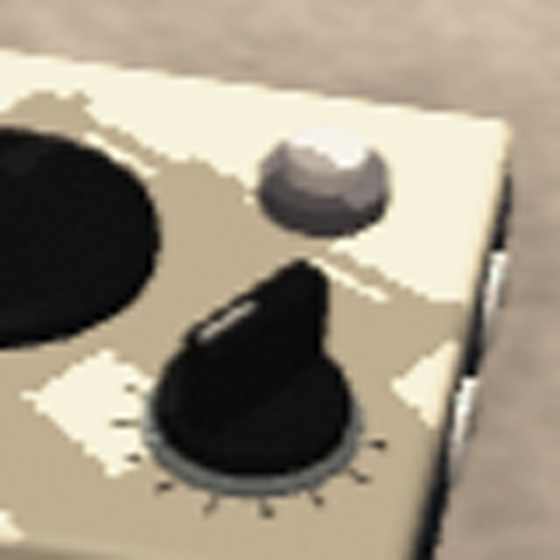

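The button is back up and the knob is unchanged. I'll check the pointer angle once more, then hand in.

Run:
```python
from h import *
f=lambda u,v:((u+.5)/7-.5+290,(v+.5)/7-.5+140)
a=ray("side",f(255,305),.124);b=ray("side",f(200,337),.124);print(a,b,np.degrees(np.arctan2(*(b-a)[:2][::-1])))
z=np.load("pics/w6.npz");a=rayw((323.5,179),.124,z["pos"],z["q"]);b=rayw((323.5,205),.124,z["pos"],z["q"]);print(np.degrees(np.arctan2(a[1]-b[1],a[0]-b[0])))
print(robot.hand_in())
```

```text
[ 0.51275087 -0.1335581   0.124     ] [ 0.52668272 -0.11564077  0.124     ] 52.13268746281686
56.02352547333299
the job is handed in; nothing more can be done
None
```

The timer knob is turned three clicks clockwise and the start button has been pressed and released. I handed the job in at about 12 s of the 38 s allowed.

- **Knob:** I gripped the bar, turned it 72° clockwise and let go. The pointer went from the third tick to the sixth. The wrist view gave its direction as about 128° before and 56° after. The side view gave 52°, rougher but pointing to the same stop, since stops are 24° apart.
- **Button:** I pressed it with the fingers shut. The force rose to 26 N while the fingers hardly moved further, and full travel takes only 5 N. The measured travel was about 5 mm from an estimated button-top height, slightly short of the stated 6 mm. That is within the measuring error, and the rise in force means it bottomed out.
- **Final state:** In the last pictures the button is back up, the knob is still at the sixth tick, and the arm is about 11 cm above the machine, touching nothing.

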